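# Pack the chocolate dipping gift set

### The arm

A 6-joint arm with a two-finger parallel gripper is mounted at the origin on a cart in front of the work surface, level with it; the furniture and walls round the work are solid. World frame = base frame: x ahead of the robot, y to its left, z up, the work surface at z = 0. Lengths are in m, angles in rad, forces in N, time in s.
With the tool pointing down it reaches from about 0.3 to 0.875 m from the base axis. Payload 6.4 kg.
Tool frame: the origin (TCP) lies on the centre line of the jaws, within the pads' length; the fingertips stand 22 mm ahead of it and the grasp point (between the pads) lies 3 mm ahead of it; z points along the fingers, y is the line along which they close (so a half turn about z gives the same grasp; the last joint's range is limited). The gripper opens to 85 mm and grips with 20 to 120 N. Pads are 22 mm wide; open, the fingers measure 114 mm over their backs; the gripper's body (76 mm by 85 mm) begins 54 mm behind the grasp point. The pads swing forward as they close: fully open they stand 13 mm farther back than shut.
Start: joints at [-1.389, 0.181, 1.607, -0, 1.354, -0.206], TCP at [0.217, -0.532, 0.253] pointing down, gripper open.
Joint ranges: [-2.99, 2.99], [-0.89, 2.07], [0.3, 2.58], [-1.14, 4.28], [0, 2.63], [-3.12, 3.12]. Speed limits (rad/s): [2.57, 2.57, 3.01, 3.14, 3.14, 3.14].

### API

Orientations are given as a unit quaternion [w, x, y, z].
In Python, from bench import ctrl gives the robot as it stands. The module is installed in compiled form; this text tells all that it offers.
- The arm moves only by the tool servo_tool, never from a script. Its argument "commands" is a list of rows, each a list of 3 entries, a list of its own where there are three numbers: the shift along the tool's x, y, z in mm, then the turn about the tool's z in rad, then the finger opening in mm, from 0 to 85.4. In form: [[[dx, dy, dz], turn, jaw], ...]. A call has 1 to 20 rows; each row shifts and turns the commanded pose from where the row before left it, along the tool's axes as they then stand; what a row does not reach is not made up. A row lasts 1/8 s, in which the tool goes at most 62.5 mm and 10.7 degrees, less where a joint would pass 70% of its speed; a pose out of reach is approached as far as the arm can. A call with a gripper value outside its range is refused whole. The fingers move at their own pace and stop on an object; the grip force is fixed at half the most. Time passes only in rows, so rows that do not move let the fingers close. It gives the time, the measured TCP pose, the force, the opening and the grip force at its end, in the units of the state.
- ctrl.get_obs(): the state, without advancing time (a new reading comes with each control period).
- ctrl.camera(name): name is "side" or "top" or "wrist"; returns a dict with "color" (420x560x3 uint8, red, green, blue), "z_map" (420x560 float32, m along the optical axis (not along the pixel's ray), 0 where there is no reading), "fx", "fy", "cx", "cy" (pixels), "R" (3x3) and "t" (3): a world point X has camera coordinates R X + t. Camera axes: x right, y down, z forward; pixel columns grow to the right and rows downward; lengths in m; the calibration is good to about 2 mm. A picture is of the moment at which its call begins.
- ctrl.hand_in(): hands the job in; it is judged then, once.
The state is a dict: "time_s": time; "q": joint angles; "dq": joint speeds; "joint_efforts": joint torques, N m; "eef_pos": TCP position; "eef_rot": TCP orientation; "wrist_force": force on the tool from outside, world axes, zero at the start; "torque": the same for the moment, N m; "opening": opening from 0.0 (shut) to 1.0 (fully open); "grasp_force": force on a finger pad.
Only numpy, scipy, OpenCV 4.12 (cv2) and the standard library are available. Lean on these libraries where they do the work, as an engineer would, in place of code of your own. Each camera call takes 0.05 s, during which the arm holds its last target. There are 200 camera calls.

### The job

Pack the dipping gift set into the brown presentation tray, each thing fully down in its nest: the black carton in the oblong nest in the middle, the dark-chocolate jar (dark brown lid) in the round nest to the left of it and the white-chocolate jar (golden yellow lid) to the right of it, as seen from the robot. Lay the dipping fork in the two clips in front of the carton, its wooden handle to the right and its tines to the left, and lay the red-sleeved bar flat on top of the carton, centred and lengthwise along it. Leave the green pistachio jar and the roll of stickers where they stand.

Things in the scene. Friction and masses are not known exactly. Their poses are not given: they have to be found in the camera images.
- tray: Dark brown board tray with tan insert, fixed, 160 (x) x 272 (y) mm, walls 23 mm high. Origin: centre of its underside; x away from the robot, y left, z up; turned up to 0.3 rad. Insert top at z 20 mm, nest floors at z 6 mm. Oblong nest 78 (x) x 122 (y) mm centred at (30, 0) mm; round nests 60 mm across centred at (30, 98) mm, left, and (30, -98) mm, right.
- fork_rest: Two dark brown clips, fixed on the near side of the tray's insert, 74 mm apart along y, open upward; axes as the tray's. Origin: midway between the clips on their seat (25 mm above the table), where the underside of the handle's middle comes to lie, the handle along y. Each clip is 10 mm long (y), 25 mm wide at the seat, 33 mm between the cheek tops, 12 mm above the seat.
- carton: Black carton with a pale label on its lid, 66 (x) x 110 (y) x 34 mm, 0.12 kg, lying lid up; the lid, 66 mm wide from 19 mm to 34 mm height, is fixed on it, the lower part is 62 mm wide. Origin: centre of its underside, y along its length. In the tray its length lies along the tray's y, either way round.
- jar_dark: Jar of dark chocolate: dark brown body and lid with a cream label band, 48 mm across, 62 mm high, 0.15 kg, standing; body 48 mm up to 40 mm, then a shoulder and a 45 mm lid from 47 to 62 mm. Origin: centre of its underside, z up.
- jar_white: Jar of white chocolate: ivory body with a cream label band, golden yellow lid, 48 mm across, 62 mm high, 0.15 kg, standing; body 48 mm up to 40 mm, then a shoulder and a 45 mm lid from 47 to 62 mm. Origin: centre of its underside, z up.
- jar_pistachio: Jar of pistachio cream, green body and dark green lid, a bystander, 48 mm across, 62 mm high, 0.15 kg, standing; body 48 mm up to 40 mm, then a shoulder and a 45 mm lid from 47 to 62 mm. Origin: centre of its underside, z up.
- fork: Dipping fork, 195 mm long, 0.04 kg, lying flat: wooden handle 14 mm wide, 13 mm high, then a thin steel shaft with three tines. Origin: on the underside where the handle ends and the shaft begins; y points along the shaft (tine tips at y = +95 mm), the handle reaches back to y = -100 mm: grasp it across x at its middle, y = -50 mm, the centre of mass.
- bar: Wrapped chocolate bar with gold ends and a red paper sleeve with a cream stripe, 36 (x) x 88 (y) x 12 mm, 0.06 kg, lying flat. Origin: centre of its underside, y along its length.
- label_roll: Roll of round stickers standing on its end behind the tray, 68 mm across, 46 mm high; leave it. Origin: centre of its underside.
Not all that is in view belongs to the job. What is shaped like the carton but pink is not meant.

How it is judged:
At the end, for the whole second after the job is handed in: Carton and jars on the floors of their nests, upright (12 mm, heights 4 mm); fork seated in both clips, handle right (10 mm across, 15 mm along, 4 mm height, 0.15 rad); bar flat on the carton (12 mm across, 15 mm along, 0.25 rad); all at rest; pistachio jar and sticker roll not moved (x of carton in the frame of tray between 0.018 and 0.042 m and y of carton in the frame of tray between -0.012 and 0.012 m and z of carton in the frame of tray between 0.002 and 0.01 m and angle between each of carton, jar_dark, jar_white, bar's own z axis and vertical below 0.08 rad and angle between the y axis of carton and the y axis of tray, either way round below 0.2 rad and x of jar_dark in the frame of tray between 0.018 and 0.042 m and y of jar_dark in the frame of tray between 0.086 and 0.11 m and z of jar_dark in the frame of tray between 0.002 and 0.01 m and x of jar_white in the frame of tray between 0.018 and 0.042 m and y of jar_white in the frame of tray between -0.11 and -0.086 m and z of jar_white in the frame of tray between 0.002 and 0.01 m and x of fork in the frame of fork_rest between -0.01 and 0.01 m and y of fork in the frame of fork_rest between 0.035 and 0.065 m and z of fork in the frame of fork_rest between -0.004 and 0.004 m and angle between fork's own z axis and vertical below 0.12 rad and angle between the y axis of fork and the y axis of tray, either way round below 0.15 rad and x of bar in the frame of carton between -0.012 and 0.012 m and y of bar in the frame of carton between -0.015 and 0.015 m and z of bar in the frame of carton between 0.03 and 0.038 m and angle between the y axis of bar and the y axis of carton, either way round below 0.25 rad and linear speed of each of carton, jar_dark, jar_white, fork, bar below 0.02 m/s); the robot touches nothing.
It fails at once if the pistachio jar is moved more than 20 mm (distance of jar_pistachio from where it was at the start of the episode above 0.02 m).
It fails at once if the roll of stickers is moved more than 20 mm (distance of label_roll from where it was at the start of the episode above 0.02 m).
It also fails if it takes over 118 s, if anything falls off the work surface, if the arm or the gripper's body presses on something with over 40 N, if the wrist force passes 120 N, or if a joint passes its speed limit or range.

## Working session

There is one attempt and no reset: what is moved stays moved. The work goes in short steps, Python scripts to look and compute and a tool call to move; the robot and the scene stay as the last step left them, time stands still between calls to the robot, and variables do not carry over. Pictures are saved under pics/ and viewed, at most 14 in all, crops included, and the job is handed in when it is done.

Besides the shell and the picture viewer there is one more tool, called after "Request:" as a command line: name --argument value ..., lists and objects as JSON in quotes. servo_tool: Moves the arm, as the interface text tells. Its arguments: {"type":"object","properties":{"commands":{"type":"array"}},"required":["commands"]}

```bash
mkdir -p pics
cat > h.py <<'E'
import numpy as np, cv2, pickle
from bench import ctrl
def snap(n,tag):
    c=ctrl.camera(n); pickle.dump(c,open(f'pics/{tag}.pkl','wb')); cv2.imwrite(f'pics/{tag}.png',c['color'][:,:,::-1]); return c
def load(tag): return pickle.load(open(f'pics/{tag}.pkl','rb'))
def ray(c,u,v,z):
    d=c['R'].T@np.array([(u-c['cx'])/c['fx'],(v-c['cy'])/c['fy'],1.]); o=-c['R'].T@c['t']
    return o+d*(z-o[2])/d[2]
def cloud(c):
    v,u=np.mgrid[:420,:560]; z=c['z_map']
    P=np.stack([(u-c['cx'])/c['fx']*z,(v-c['cy'])/c['fy']*z,z],-1)
    return (P-c['t'])@c['R']
E
python3 - <<'E'
from h import *
o=ctrl.get_obs(); print(o['time_s'],o['eef_pos'],o['eef_rot'],o['opening'])
a=snap('top','top0'); b=snap('side','side0'); 
for c in(a,b): print(-c['R'].T@c['t'],c['fx'],c['R'].round(2).tolist())
E
```

```text
0.0 [ 0.21737732 -0.53178368  0.25240288] [-8.59501412e-04  9.81252934e-01  1.92722447e-01  6.53722065e-06] 0.9958826988726073
[ 0.36306277 -0.08951408  1.56463449] 544.2538768164964 [[-0.0, -1.0, 0.01], [-0.99, 0.0, -0.13], [0.13, -0.01, -0.99]]
[0.33780066 0.77031538 0.42630363] 403.28582957515675 [[-0.96, -0.28, -0.02], [-0.09, 0.38, -0.92], [0.27, -0.88, -0.39]]
```

Run:
```python
from h import *
cv2.imwrite('pics/both.png',cv2.resize(np.hstack([load('top0')['color'],load('side0')['color']])[:,:,::-1],(800,300)))
```

```text
(no output)
```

View pics/top0.png

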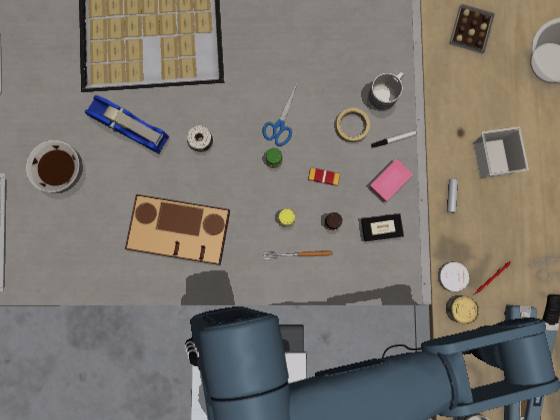

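View pics/side0.png

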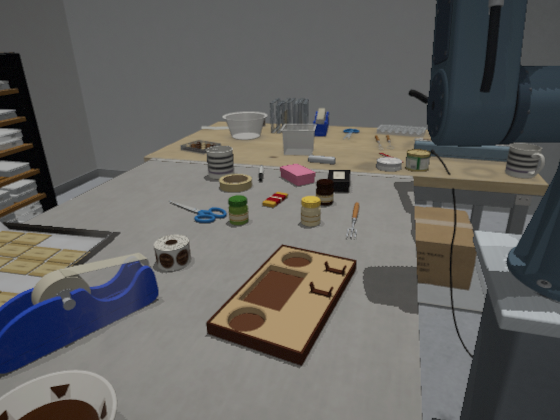

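Top view: carton black (382,228), with the pink lookalike at (391,180). White jar, golden lid (287,217); the yellow tin at (463,309) is off on the wooden table. Dark jar (333,221), pistachio (274,158), bar (324,176), fork (297,254) with its handle to the right, tray (178,230), roll (200,137). The side view shows the same things, with clips on the tray's near side at (320,290) and (335,267). I'll measure next and make one crop to confirm.

```bash
cat >> h.py <<'E'
def obj(c,m,z,roi=None):
    m=m.astype(np.uint8)
    if roi:
        k=np.zeros_like(m);k[roi[1]:roi[3],roi[0]:roi[2]]=1;m=m*k
    m=cv2.morphologyEx(m,cv2.MORPH_CLOSE,np.ones((3,3),np.uint8))
    ct=max(cv2.findContours(m,cv2.RETR_EXTERNAL,cv2.CHAIN_APPROX_NONE)[0],key=cv2.contourArea)
    P=np.array([ray(c,u,v,z)[:2] for u,v in ct[:,0]],np.float32)
    return P
def rect(P):
    (x,y),(w,h),a=cv2.minAreaRect((P*1000).astype(np.float32))
    b=cv2.boxPoints(((x,y),(w,h),a)); e=b[1]-b[0] if np.linalg.norm(b[1]-b[0])>np.linalg.norm(b[2]-b[1]) else b[2]-b[1]
    an=np.arctan2(e[1],e[0]); an=(an-np.pi/2+np.pi/2)%np.pi-np.pi/2 # length axis vs x, mod pi
    return np.round([x,y,max(w,h),min(w,h)],1).tolist(), round(float(an),3)
E
python3 - <<'E'
from h import *
c=load('top0'); C=cloud(c); hsv=cv2.cvtColor(c['color'],cv2.COLOR_RGB2HSV); H,S,V=[hsv[:,:,i].astype(int) for i in range(3)]
for n,u,v in [('carton',382,222),('yel',287,217),('dark',333,220),('pist',274,157),('bar',324,176),('handle',315,253),('insert',160,240),('oblong',180,218),('nestL',146,212),('nestR',213,224),('roll',190,137),('table',250,200)]:
    print(n,C[v-1:v+2,u-1:u+2].reshape(-1,3).mean(0).round(4),hsv[v,u])
print('carton',rect(obj(c,V<70,.034,(355,205,410,248))))
print('yel',rect(obj(c,(H>22)&(H<35)&(S>120),.062,(270,200,305,235))))
print('dark',rect(obj(c,(V<90),.062,(315,205,350,235))))
print('bar',rect(obj(c,(S>120),.012,(300,160,348,192))))
print('handle',rect(obj(c,(S>110),.013,(298,244,340,265))))
print('fork',rect(obj(c,(S>110)|(V>150)|(V<80),.008,(255,244,340,266))))
print('tray',rect(obj(c,(S>70),.023,(115,185,240,270))))
print('obl',rect(obj(c,V<115,.02,(150,196,208,242))))
i=cv2.resize(c['color'][130:275,110:420,::-1],None,fx=2.58,fy=2.58,interpolation=cv2.INTER_CUBIC);cv2.imwrite('pics/crop.png',i)
E
```

```text
carton [ 0.5107 -0.3747  0.0338] [ 23  30 186]
yel [ 0.5223 -0.1059  0.062 ] [ 29 144 199]
dark [ 0.5137 -0.2335  0.0625] [  8 100  56]
pist [ 0.6922 -0.0697  0.062 ] [ 53 138 111]
bar [ 0.6472 -0.2141  0.0103] [ 24  27 196]
handle [ 0.4245 -0.1857  0.0136] [ 14 165 161]
insert [0.4617 0.2537 0.0195] [ 16 104 189]
oblong [0.5255 0.2008 0.0078] [  9 132  95]
nestL [0.5431 0.2992 0.0062] [  9 136  92]
nestR [0.5081 0.1059 0.0071] [ 10 130  98]
roll [0.7539 0.1705 0.047 ] [ 18  25 185]
table [ 5.786e-01  7.000e-04 -2.000e-04] [ 15  15 132]
carton ([496.0, -371.8, 116.3, 65.5], 0.128)
yel ([523.7, -104.5, 41.9, 41.7], 1.57)
dark ([511.1, -229.3, 58.3, 50.2], -0.011)
bar ([646.1, -213.2, 87.5, 36.4], -0.202)
handle ([424.5, -185.7, 96.7, 11.3], -0.002)
fork ([424.8, -161.8, 145.4, 11.4], -0.002)
tray ([493.0, 204.9, 272.2, 158.3], -0.164)
obl ([530.0, 204.7, 179.3, 91.5], -0.167)
```

View pics/crop.png

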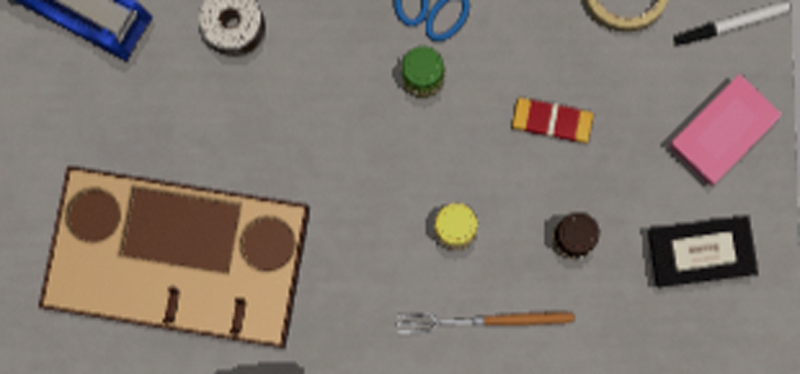

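The crop confirms the black carton (not the pink box), the golden-lid jar at crop (455,225) and the dark-lid jar at (577,235). The fork handle points right, and the clips are at crop (172,305) and (238,316). Next I refine with colour edges and rays across two views.

```bash
cat > tri.py <<'E'
from h import *
def tri(c1,p1,c2,p2):
    A=[];b=[]
    for c,(u,v) in((c1,p1),(c2,p2)):
        d=c['R'].T@np.array([(u-c['cx'])/c['fx'],(v-c['cy'])/c['fy'],1.]);d/=np.linalg.norm(d);o=-c['R'].T@c['t']
        M=np.eye(3)-np.outer(d,d);A.append(M);b.append(M@o)
    x,r,*_=np.linalg.lstsq(np.vstack(A),np.hstack(b),rcond=None); return (x*1000).round(1),(r**.5*1000).round(1)
def cen(m,roi):
    k=np.zeros(m.shape,np.uint8);k[roi[1]:roi[3],roi[0]:roi[2]]=255
    k=cv2.bitwise_and(k,m.astype(np.uint8)*255); n,l,s,ce=cv2.connectedComponentsWithStats(k)
    return ce[1+s[1:,4].argmax()]
E
python3 - <<'E'
from tri import *
a=load('top0');b=load('side0')
def hs(c):
    h=cv2.cvtColor(c['color'],cv2.COLOR_RGB2HSV).astype(int);return h[:,:,0],h[:,:,1],h[:,:,2]
A=hs(a);B=hs(b)
f=dict(label=(lambda H,S,V:V>120,(366,218,398,238),(330,172,350,186)),
 yel=(lambda H,S,V:(S>110)&(V>100),(270,200,305,228),(298,194,325,207)),
 dark=(lambda H,S,V:V<70,(320,208,345,232),(312,178,336,190)),
 bar=(lambda H,S,V:S>120,(300,160,348,192),(258,188,292,212)),
 handle=(lambda H,S,V:(S>110),(298,244,340,265),(346,196,364,228)),
 obl=(lambda H,S,V:(V<120)&(S>80),(158,202,204,238),(243,265,306,310)),
 clipL=(lambda H,S,V:V<110,(170,238,183,258),(306,278,332,298)),
 clipR=(lambda H,S,V:V<110,(196,244,208,261),(322,258,348,276)))
for n,(g,r1,r2) in f.items():
    p,q=cen(g(*A),r1),cen(g(*B),r2); print(n,p.round(1),q.round(1),*tri(a,p,b,q))
# top-face fits in depth
C=cloud(a)
def top(n,xy,r,z0,z1):
    m=(np.hypot(C[...,0]-xy[0],C[...,1]-xy[1])<r)&(C[...,2]>z0)&(C[...,2]<z1);P=C[m]
    print(n,len(P),'z',np.median(P[:,2]).round(4),rect(P[:,:2]))
    w,v=np.linalg.eigh(np.cov(P[:,:2].T));d=v[:,1];d=d*np.sign(d[1]);print('   mean',(P[:,:2].mean(0)*1000).round(1),'yaw',round(np.arctan2(d[1],d[0])-np.pi/2,3))
top('carton',(.50,-.372),.085,.026,.045);top('yel',(.522,-.105),.04,.055,.07);top('dark',(.513,-.233),.04,.055,.07)
top('pist',(.692,-.07),.04,.055,.07)
top('bar',(.647,-.213),.07,.006,.02);top('fork',(.424,-.186),.07,.007,.02)
top('obl',(.5226,.2),.062,-.005,.014);top('clips',(.43,.17),.06,.028,.06)
E
```

```text
label [382.6 226.9] [338.6 175. ] [ 497.2 -375.9   34.1] [0.7]
yel [286.4 216.6] [310.7 201.1] [ 524.1 -104.3   56.3] [0.1]
dark [332.3 221. ] [326.2 184. ] [ 510.6 -232.3   55.4] [1.4]
bar [315.9 174.5] [271.  201.6] [ 652.2 -190.6    7.7] [0.2]
handle [315.  253.3] [355.4 209.8] [ 424.5 -186.1    8.8] [0.8]
obl [179.5 218.6] [273.4 287. ] [523.8 201.   15.3] [1.1]
clipL [175.6 250.3] [319.9 291.2] [436.2 208.1  26.2] [5.7]
clipR [201.7 252.8] [334.4 269.6] [426.4 134.2  25.3] [1.8]
carton 922 z 0.0344 ([524.1, -372.1, 119.4, 111.0], -1.442)
   mean [ 499.3 -375.3] yaw 0.218
yel 205 z 0.0619 ([525.4, -104.5, 45.2, 41.7], 1.565)
   mean [ 524.5 -104.6] yaw 1.393
dark 199 z 0.0621 ([515.4, -235.3, 42.6, 42.0], -1.569)
   mean [ 515.2 -235. ] yaw 0.581
pist 195 z 0.0622 ([697.3, -68.2, 43.3, 42.4], 1.57)
   mean [697.5 -68.3] yaw -0.042
bar 425 z 0.0115 ([647.1, -216.2, 130.2, 118.1], 1.488)
   mean [ 647.5 -214.5] yaw -0.195
fork 195 z 0.0107 ([426.8, -182.6, 126.9, 107.2], -0.699)
   mean [ 424.3 -180.2] yaw 0.031
obl 1092 z 0.0068 ([531.0, 201.1, 121.2, 106.4], 0.04)
   mean [525.9 200.4] yaw -0.133
clips 60 z 0.0314 ([438.8, 162.6, 100.0, 58.9], -0.067)
   mean [433.8 164.3] yaw -0.165
```

```bash
cat > plan.py <<'E'
import sys
from h import *
from scipy.spatial.transform import Rotation as Ro
def plan(p,phi,pos=None,ph0=None):
    o=ctrl.get_obs(); q=o['eef_rot']; Rm=Ro.from_quat(q,scalar_first=True).as_matrix()
    ph=np.arctan2(Rm[1,0],Rm[0,0]) if ph0 is None else ph0
    pos=o['eef_pos']*1000 if pos is None else np.array(pos)
    d=np.array(p)-pos; x=np.array([np.cos(phi),np.sin(phi)]);y=np.array([np.sin(phi),-np.cos(phi)])
    t=-(phi-ph)
    print('t',round(o['time_s'],2),'pos',pos.round(1),'phi',round(ph,3),'tilt',Rm[2].round(3),'| turn',round(t,3),'then shift',np.round([d[:2]@x,d[:2]@y,-d[2]],1),'op',round(o['opening']*85.4,1))
if __name__=='__main__':
    a=[float(s) for s in sys.argv[1:]]; plan(a[:3],a[3])
E
python3 plan.py 480 -374 200 1.69
```

```text
t 0.1 pos [ 217.4 -531.8  252.5] phi 0.388 tilt [ 0.    -0.002 -1.   ] | turn -1.302 then shift [125.5 279.5  52.5] op 85.2
```

Request:
servo_tool --commands '[[[0,0,0],-0.186,85],[[0,0,0],-0.186,85],[[0,0,0],-0.186,85],[[0,0,0],-0.186,85],[[0,0,0],-0.186,85],[[0,0,0],-0.186,85],[[0,0,0],-0.186,85],[[18,40,7.5],0,85],[[18,40,7.5],0,85],[[18,40,7.5],0,85],[[18,40,7.5],0,85],[[18,40,7.5],0,85],[[18,40,7.5],0,85],[[18,40,7.5],0,85],[[0,0,0],0,85],[[0,0,0],0,85]]'

```text
time_s: 2.1
eef_pos: [0.4801, -0.3739, 0.2004]
eef_rot: [-0.0, 0.664, 0.748, -0.0]
wrist_force: [-0.5, -0.6, 0.1]
opening: 0.999
grasp_force: 0.0
```

```bash
python3 plan.py 497 -375 100 1.69
python3 - <<'E'
from h import *
w=snap('wrist','w1');s=snap('side','s1')
cv2.imwrite('pics/ws1.png',cv2.resize(np.hstack([w['color'],s['color']])[:,:,::-1],(800,300)))
print(-w['R'].T@w['t'],w['fx'],w['R'].round(2).tolist(), ctrl.get_obs()['q'].round(2))
E
```

```text
t 2.1 pos [ 480.1 -373.9  200.4] phi 1.69 tilt [ 0.001 -0.001 -1.   ] | turn 0.0 then shift [ -3.1  16.6 100.4] op 85.3
[ 0.47098291 -0.3017386   0.32121679] 372.02073775773437 [[0.99, 0.12, -0.0], [0.11, -0.95, 0.29], [0.03, -0.28, -0.96]] [-0.86  0.3   1.57 -0.    1.27 -0.98]
```

View pics/ws1.png

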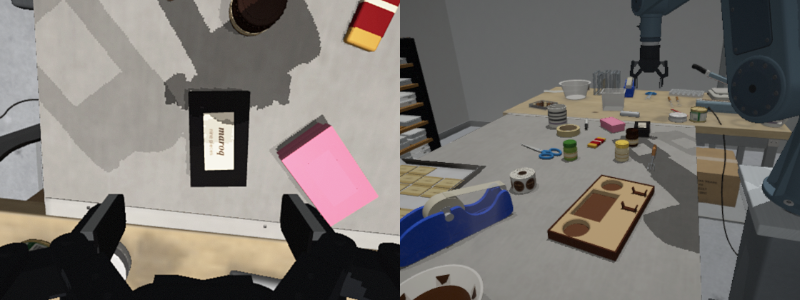

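The wrist half shows the black carton at (219,138), with the pink box to its right at (328,172), the open fingers at the bottom and the jar lid at (256,10). I measure the carton and the height of the open fingertips from the depth maps.

```bash
cat >> h.py <<'E'
def fit(c,xy,r,z0,z1,mask=None):
    C=cloud(c);m=(np.hypot(C[...,0]-xy[0],C[...,1]-xy[1])<r)&(C[...,2]>z0)&(C[...,2]<z1)&(c['z_map']>.05)
    if mask is not None:m&=mask
    m=cv2.morphologyEx(m.astype(np.uint8),cv2.MORPH_OPEN,np.ones((3,3),np.uint8));n,l,s,ce=cv2.connectedComponentsWithStats(m)
    m=l==1+s[1:,4].argmax();P=C[m];Q=P[:,:2]
    w,v=np.linalg.eigh(np.cov(Q.T));d=v[:,1]*np.sign(v[1,1])
    print(len(P),'z',np.median(P[:,2]).round(4),'rect',rect(Q),'mean',(Q.mean(0)*1000).round(1),'pca yaw',round(np.arctan2(d[1],d[0])-np.pi/2,3))
    return P
E
python3 - <<'E'
from h import *
w=load('w1');fit(w,(.497,-.375),.09,.029,.04); fit(w,(.515,-.235),.04,.055,.07)
for t in('w1','s1'):
    c=load(t);C=cloud(c);m=(abs(C[...,0]-.48)<.08)&(abs(C[...,1]+.374)<.03)&(C[...,2]>.12)&(C[...,2]<.26)&(c['z_map']>.05);P=C[m]
    print(t,len(P),np.sort(P[:,2])[:5].round(4)); 
    Z=P[P[:,2]<P[:,2].min()+.012];print(Z.min(0).round(4),Z.max(0).round(4))
E
```

```text
10966 z 0.0342 rect ([497.1, -376.6, 109.8, 66.1], 0.127) mean [ 496.8 -373.5] pca yaw 0.128
2180 z 0.0624 rect ([516.2, -248.8, 46.1, 22.4], -1.456) mean [ 515.  -247.5] pca yaw -1.452
w1 33123 [0.1904 0.1907 0.1909 0.1909 0.191 ]
[ 0.4233 -0.3906  0.1904] [ 0.5339 -0.3571  0.2024]
s1 428 [0.1916 0.1922 0.1922 0.1931 0.1937]
[ 0.424  -0.3755  0.1916] [ 0.5312 -0.3533  0.2036]
```

```bash
python3 plan.py 497 -376.5 35 1.698
```

```text
t 2.2 pos [ 479.7 -374.7  200.9] phi 1.689 tilt [-0. -0. -1.] | turn -0.009 then shift [ -4.   16.9 165.9] op 85.0
```

Request:
servo_tool --commands '[[[-2,8.5,30],-0.008,78],[[-2,8.5,30],0,78],[[0,0,30],0,78],[[0,0,30],0,78],[[0,0,25],0,78],[[0,0,20.5],0,78],[[0,0,0],0,78],[[0,0,0],0,55],[[0,0,0],0,55],[[0,0,0],0,55],[[0,0,0],0,55],[[0,0,0],0,55],[[0,0,0],0,55]]'

```text
time_s: 3.82
eef_pos: [0.4985, -0.3764, 0.0365]
eef_rot: [0.001, 0.661, 0.751, -0.0]
wrist_force: [-1.2, 0.0, 6.2]
opening: 0.758
grasp_force: 69.4
```

Request:
servo_tool --commands '[[[0,0,-20],0,55],[[0,0,-40],0,55],[[0,0,-50],0.145,55],[[0,0,-50],0.146,55],[[15,-2.2,-24],0,55],[[35,-5,-15],0,55],[[44,-7,-15],0,55],[[44,-7,-15],0,55],[[44,-7,-15],0,55],[[44,-7,0],0,55],[[44,-7,0],0,55],[[44,-7,0],0,55],[[44,-7,0],0,55],[[44,-7,0],0,55],[[35,-5,0],0,55],[[15,-3,0],0,55],[[0,0,0],0,55],[[0,0,0],0,55]]'

```text
time_s: 6.08
eef_pos: [0.5015, 0.0808, 0.2794]
eef_rot: [0.0, 0.763, 0.647, -0.0]
wrist_force: [-0.4, -0.3, -0.8]
opening: 0.759
grasp_force: 68.6
```

```bash
python3 plan.py 522.6 200 100 1.407
python3 - <<'E'
from h import *
w=snap('wrist','w2')
E
```

```text
t 6.08 pos [501.5  80.8 279.4] phi 1.406 tilt [-0.001  0.    -1.   ] | turn -0.001 then shift [121.1   1.4 179.4] op 64.8
```

View pics/w2.png

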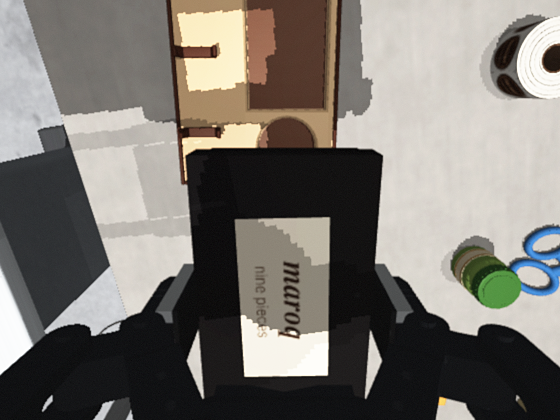

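Carton held with its label facing up. The tray is ahead: clips at (196,51) and (200,132), the oblong nest between columns 247 and 325 with its lower edge at row 110, right round nest at (287,135).

Run:
```python
from h import *
w=load('w2');C=cloud(w);v,u=np.mgrid[:420,:560]
y=-.164;ex=np.array([np.cos(y),np.sin(y)]);ey=np.array([-np.sin(y),np.cos(y)])
T=(C[...,:2]-[.493,.2049]);X=T@ex;Y=T@ey;Z=C[...,2]
ok=(w['z_map']>.05)&(v<185)
m=ok&(Z>.015)&(Z<.03)&(abs(X)<.09)&(abs(Y)<.15)
for r in(20,60,95): 
    k=m[r];print('row',r,'outer X',X[r][k].min().round(4),X[r][k].max().round(4),'Y',Y[r][k].min().round(3),Y[r][k].max().round(3), 'z',np.median(Z[r][k]).round(4))
    n=ok[r]&(Z[r]<.012)&(Z[r]>-.003)&(abs(X[r]-.03)<.045)
    print('  nest X',X[r][n].min().round(4),X[r][n].max().round(4),'z',np.median(Z[r][n]).round(4))
# edges on plane z=.02 : colour boundary oblong nest
for p in [(247,20),(247,60),(247,105),(326,20),(325,60),(324,105),(280,110),(310,110)]:
    t=ray(w,*p,.02)[:2]-[.493,.2049];print(p,(t@ex*1000).round(1),(t@ey*1000).round(1))
m=ok&(Z>.0275)&(Z<.05)&(abs(X+.05)<.04)&(Y>-.13)&(Y<.03)
for lo,hi in((-.13,-.045),(-.045,.03)):
    k=m&(Y>lo)&(Y<hi);print('clip',k.sum(),np.percentile(X[k],[1,50,99]).round(4),np.percentile(Y[k],[1,50,99]).round(4),'zmax',np.percentile(Z[k],99).round(4))
# carton in hand
o=ctrl.get_obs()['eef_pos']
m=(w['z_map']>.05)&(Z>.25)&(Z<.31)&(v>150)&(v<230);r=np.where(m&(abs(X-((o[:2]-[.493,.2049])@ex))<.02))
print('carton top z',np.median(Z[r]),'end Y rel tcp',(Y[r].max()-(o[:2]-[.493,.2049])@ey).round(4))
k=(Z>.255)&(Z<.3)&(v==200)&(u>180)&(u<390); print('x rel tcp',(X[k].min()-(o[:2]-[.493,.2049])@ex).round(4),(X[k].max()-(o[:2]-[.493,.2049])@ex).round(4))
print('table',np.median(Z[150:180,60:100]))
```

```text
row 20 outer X -0.0793 0.0799 Y 0.019 0.02 z 0.0201
  nest X -0.0081 0.0692 z 0.0065
row 60 outer X -0.0785 0.0795 Y -0.016 -0.015 z 0.02
  nest X -0.0088 0.0692 z 0.0064
row 95 outer X -0.0785 0.0796 Y -0.047 -0.047 z 0.02
  nest X -0.0088 0.0694 z 0.0066
(247, 20) -5.9 19.2
(247, 60) -7.0 -15.3
(247, 105) -8.2 -56.7
(326, 20) 67.3 19.2
(325, 60) 67.4 -15.4
(324, 105) 67.7 -56.8
(280, 110) 24.3 -61.5
(310, 110) 54.0 -61.5
clip 158 [-0.0737 -0.0681 -0.0333] [-0.0863 -0.0814 -0.0769] zmax 0.0387
clip 193 [-0.0736 -0.068  -0.0334] [-0.0129 -0.0083 -0.0032] zmax 0.0384
carton top z 0.27719781947928407 end Y rel tcp 0.0548
x rel tcp -0.0335 0.032
table -0.0009060556644405354
```

Request:
servo_tool --commands '[[[25,0.7,10],0,55],[[40,0.7,30],0,55],[[36,0.7,40],0,55],[[20,0,40],0,55],[[0,0,40],0,55],[[0,0,30],0,55],[[0,0,20],0,55],[[0,0,10],0,55],[[0,0,8],0,55],[[0,0,4],0,55],[[0,0,3.5],0,55],[[0,0,0],0,55],[[0,0,0],0,55]]'

```text
time_s: 7.75
eef_pos: [0.5235, 0.2009, 0.0442]
eef_rot: [0.0, 0.763, 0.647, 0.0]
wrist_force: [-0.0, 0.4, -1.5]
opening: 0.764
grasp_force: 68.6
```

Request:
servo_tool --commands '[[[0,0,1.3],0,55],[[0,0,0],0,75],[[0,0,0],0,75],[[0,0,0],0,78],[[0,0,-20],0,78],[[0,0,-40],0,78],[[0,0,-50],0,78],[[0,0,-40],0,78],[[0,0,0],0,78]]'

```text
time_s: 8.88
eef_pos: [0.5258, 0.2012, 0.1968]
eef_rot: [0.002, 0.763, 0.647, 0.003]
wrist_force: [0.0, -0.3, -0.4]
opening: 0.916
grasp_force: 0.0
```

```bash
python3 plan.py 524.5 -190 150 1.407
python3 - <<'E'
from h import *
w=snap('top','t3');fit(w,(.5226,.2),.09,.032,.05)
E
```

```text
t 8.88 pos [525.8 201.2 196.8] phi 1.407 tilt [ 0.003  0.008 -1.   ] | turn -0.0 then shift [-386.2   62.5   46.8] op 78.2
599 z 0.0405 rect ([520.5, 184.7, 78.4, 66.3], -0.159) mean [520.1 182.3] pca yaw -0.307
```

Request:
servo_tool --commands '[[[-15,2.4,0],0,78],[[-35,5.6,0],0,78],[[-45,7.3,0],0,78],[[-45,7.3,5],0,78],[[-45,7.3,10],0,78],[[-45,7.3,10],0,78],[[-40,6.4,10],0,78],[[-22,3.5,10],0,78],[[-10,1.5,5],0,78],[[0,0,0],0,78],[[0,0,0],0,78]]'

```text
time_s: 10.3
eef_pos: [0.5218, -0.1044, 0.1425]
eef_rot: [-0.0, 0.762, 0.647, 0.0]
wrist_force: [-0.1, -0.6, -0.4]
opening: 0.91
grasp_force: 0.0
```

```bash
python3 plan.py 524.3 -104.5 45 1.407
python3 - <<'E'
from h import *
w=snap('wrist','w4');fit(w,(.524,-.105),.04,.055,.07)
w=snap('top','t4');fit(w,(.5226,.2),.09,.032,.05)
E
```

```text
t 10.3 pos [ 521.8 -104.4  142.5] phi 1.408 tilt [ 0. -0. -1.] | turn 0.001 then shift [ 0.3  2.5 97.5] op 77.7
4577 z 0.0624 rect ([524.6, -104.8, 45.5, 45.4], -1.556) mean [ 524.9 -103.4] pca yaw -0.219
893 z 0.0404 rect ([523.2, 201.0, 112.3, 66.4], -0.163) mean [522.7 200.6] pca yaw -0.2
```

Request:
servo_tool --commands '[[[0,2.5,30],0,78],[[0,0,35],0,78],[[0,0,20],0,78],[[0,0,12],0,78],[[0,0,0],0,78],[[0,0,0],0,40],[[0,0,0],0,40],[[0,0,0],0,40],[[0,0,0],0,40],[[0,0,0],0,40],[[0,0,0],0,40],[[0,0,0],0,40]]'

```text
time_s: 11.9
eef_pos: [0.5255, -0.1059, 0.0472]
eef_rot: [0.001, 0.763, 0.647, 0.001]
wrist_force: [-0.5, 0.6, 5.3]
opening: 0.533
grasp_force: 61.7
```

Request:
servo_tool --commands '[[[0,0,-15],0,40],[[0,0,-40],0,40],[[0,0,-45],0,40],[[15,-4,-30],0,40],[[35,-9,0],0,40],[[40,-10,0],0,40],[[40,-10,0],0,40],[[35,-9,0],0,40],[[25,-7,0],0,40],[[13,-3.2,0],0,40],[[0,0,0],0,40],[[0,0,0],0,40]]'

```text
time_s: 13.4
eef_pos: [0.5062, 0.1025, 0.1757]
eef_rot: [0.0, 0.763, 0.647, -0.0]
wrist_force: [-0.1, -0.3, -2.3]
opening: 0.531
grasp_force: 62.0
```

```bash
python3 plan.py 506.6 103.3 53.5 1.407
python3 - <<'E'
from h import *
w=snap('wrist','w5');fit(w,(.507,.103),.04,.15,.24)
C=cloud(w);o=ctrl.get_obs()['eef_pos'];print(o)
s=snap('side','s5');C=cloud(s);m=(abs(C[...,0]-.507)<.035)&(abs(C[...,1]-.103)<.035)&(C[...,2]>.09)&(C[...,2]<.2);print(np.percentile(C[m][:,2],[0,1,5,50]))
cv2.imwrite('pics/v5.png',cv2.resize(np.hstack([w['color'],s['color']])[:,:,::-1],(800,300)))
E
```

```text
t 13.4 pos [506.2 102.5 175.7] phi 1.406 tilt [-0.  0. -1.] | turn -0.001 then shift [  0.9   0.2 122.2] op 45.4
38368 z 0.1918 rect ([506.7, 104.5, 79.1, 47.1], -1.422) mean [507.9 111.8] pca yaw 1.386
[0.50625023 0.10232979 0.1756171 ]
[0.12915194 0.13049187 0.13473183 0.17062723]
```

View pics/v5.png

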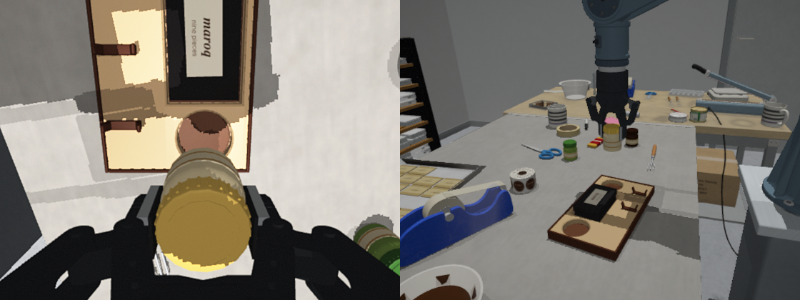

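Carton sits in its nest (205,40), and the white jar is held upright over its round nest (205,132). Lowering.

Request:
servo_tool --commands '[[[0.5,0,30],0,40],[[0,0,40],0,40],[[0,0,25],0,40],[[0,0,12],0,40],[[0,0,8],0,40],[[0,0,4],0,40],[[0,0,3.5],0,40],[[0,0,0],0,40],[[0,0,0],0,64],[[0,0,0],0,64],[[0,0,0],0,64],[[0,0,-25],0,64],[[0,0,-50],0,64],[[0,0,-40],0,78],[[0,0,0],0,78]]'

```text
time_s: 15.38
eef_pos: [0.5087, 0.1038, 0.1719]
eef_rot: [0.003, 0.763, 0.647, 0.003]
wrist_force: [0.4, 0.3, -1.1]
opening: 0.914
grasp_force: 0.0
```

```bash
python3 plan.py 515 -235 142 1.407
```

```text
t 15.38 pos [508.7 103.8 171.9] phi 1.407 tilt [ 0.001  0.008 -1.   ] | turn -0.0 then shift [-333.2   61.4   29.9] op 78.0
```

Request:
servo_tool --commands '[[[-15,2.8,0],0,78],[[-35,6.5,0],0,78],[[-45,8.4,0],0,78],[[-45,8.4,0],0,78],[[-45,8.4,5],0,78],[[-45,8.4,5],0,78],[[-45,8.4,5],0,78],[[-35,6.5,5],0,78],[[-17,3,5],0,78],[[-5,1,0],0,78],[[0,0,0],0,78],[[0,0,0],0,78]]'

```text
time_s: 16.88
eef_pos: [0.513, -0.2327, 0.1431]
eef_rot: [-0.0, 0.762, 0.647, 0.0]
wrist_force: [-0.1, -0.2, 0.2]
opening: 0.914
grasp_force: 0.0
```

Run:
```python
from h import *
w=snap('wrist','w6');P=fit(w,(.514,-.235),.04,.055,.07);x,y=P[:,:2].min(0)/2+P[:,:2].max(0)/2
from plan import plan
plan((x*1000,y*1000,45),1.407)
w=snap('top','t6');fit(w,(.5066,.1033),.04,.055,.08)
```

```text
4497 z 0.0624 rect ([514.9, -236.4, 45.7, 45.1], 1.287) mean [ 515.  -235.1] pca yaw -0.181
t 16.93 pos [ 513.1 -232.8  143.2] phi 1.408 tilt [ 0.  0. -1.] | turn 0.001 then shift [-3.3  2.2 98.2] op 78.0
210 z 0.0685 rect ([507.0, 105.3, 43.1, 42.4], -1.539) mean [506.2 104.7] pca yaw -0.826
```

Request:
servo_tool --commands '[[[-3.3,2.2,30],0,78],[[0,0,35],0,78],[[0,0,20],0,78],[[0,0,12],0,78],[[0,0,0],0,78],[[0,0,0],0,40],[[0,0,0],0,40],[[0,0,0],0,40],[[0,0,0],0,40],[[0,0,0],0,40],[[0,0,-15],0,40],[[0,0,-40],0,40],[[0,0,-50],0,40],[[0,0,-30],0,40],[[0,0,0],0,40]]'

```text
time_s: 18.85
eef_pos: [0.516, -0.2386, 0.1846]
eef_rot: [0.003, 0.763, 0.647, 0.001]
wrist_force: [0.5, -0.9, -2.9]
opening: 0.533
grasp_force: 62.1
```

```bash
python3 plan.py 538.6 296.7 177 1.407
```

```text
t 18.85 pos [ 516.  -238.6  184.6] phi 1.407 tilt [-0.003  0.006 -1.   ] | turn -0.0 then shift [531.8 -65.    7.6] op 45.5
```

Request:
servo_tool --commands '[[[16,-2,0],0,40],[[36,-4.5,0],0,40],[[45,-5.5,0],0,40],[[45,-5.5,0],0,40],[[45,-5.5,0],0,40],[[45,-5.5,0],0,40],[[45,-5.5,0],0,40],[[45,-5.5,0],0,40],[[45,-5.5,0],0,40],[[45,-5.5,0],0,40],[[45,-5.5,0],0,40],[[40,-5,0],0,40],[[25,-3,0],0,40],[[10,-1,0],0,40],[[0,0,0],0,40],[[0,0,0],0,40]]'

```text
time_s: 20.85
eef_pos: [0.5369, 0.297, 0.1804]
eef_rot: [-0.0, 0.763, 0.647, -0.001]
wrist_force: [-0.3, -0.0, -1.4]
opening: 0.532
grasp_force: 62.1
```

```bash
python3 plan.py 538.6 296.7 52.5 1.407
python3 - <<'E'
from h import *
w=snap('wrist','w7');C=cloud(w);v,u=np.mgrid[:420,:560]
m=(C[...,2]>.17)&(C[...,2]<.21)&(abs(u-280)<60)&(w['z_map']>.05);P=C[m];print(len(P),np.median(P[:,2][P[:,2]>.185]))
fit(w,(.538,.297),.04,.184,.21)
E
```

```text
t 20.85 pos [536.9 297.  180.4] phi 1.406 tilt [-0.001 -0.001 -1.   ] | turn -0.001 then shift [ -0.    1.7 127.9] op 45.4
15070 0.19515257527897897
18103 z 0.1952 rect ([540.5, 299.2, 72.8, 45.6], -1.384) mean [537.5 302.1] pca yaw 1.409
```

Request:
servo_tool --commands '[[[0,1.7,30],0,40],[[0,0,40],0,40],[[0,0,25],0,40],[[0,0,14],0,40],[[0,0,10],0,40],[[0,0,5],0,40],[[0,0,3],0,40],[[0,0,0],0,40],[[0,0,0],0,64],[[0,0,0],0,64],[[0,0,0],0,64],[[0,0,-25],0,64],[[0,0,-50],0,64],[[0,0,-40],0,45],[[0,0,0],0,45]]'

```text
time_s: 22.78
eef_pos: [0.5415, 0.2986, 0.1737]
eef_rot: [0.002, 0.763, 0.647, 0.004]
wrist_force: [1.0, 0.2, 0.1]
opening: 0.523
grasp_force: 0.0
```

```bash
python3 plan.py 424.5 -240 170 1.60
```

```text
t 22.77 pos [541.5 298.6 173.7] phi 1.407 tilt [ 0.004  0.007 -1.   ] | turn -0.193 then shift [-535.  -132.7    3.7] op 44.6
```

Request:
servo_tool --commands '[[[0,0,0],-0.095,45],[[0,0,0],-0.098,45],[[-18,-4.5,0],0,45],[[-38,-9.5,0],0,45],[[-45,-11,0],0,45],[[-45,-11,0],0,45],[[-45,-11,0],0,45],[[-45,-11,0],0,45],[[-45,-11,0],0,45],[[-45,-11,0],0,45],[[-45,-11,0],0,45],[[-45,-11,0],0,45],[[-45,-11,0],0,45],[[-38,-10,0],0,45],[[-24,-6,0],0,45],[[-10,-2.5,0],0,45],[[0,0,0],0,45],[[0,0,0],0,45]]'

```text
time_s: 25.02
eef_pos: [0.4228, -0.238, 0.1687]
eef_rot: [-0.0, 0.697, 0.717, 0.0]
wrist_force: [1.1, 0.6, -0.5]
opening: 0.525
grasp_force: 0.0
```

Run:
```python
from h import *
from plan import plan
plan((424.5,-186,60),1.6)
w=snap('wrist','w8');hsv=cv2.cvtColor(w['color'],cv2.COLOR_RGB2HSV)
P=fit(w,(.4245,-.186),.075,.003,.03,(hsv[...,1]>100)&(hsv[...,0]<22))
w=snap('top','t8');fit(w,(.5386,.2967),.04,.055,.08)
```

```text
t 25.02 pos [ 422.8 -238.   168.7] phi 1.6 tilt [ 0.001 -0.    -1.   ] | turn 0.0 then shift [ 51.9   3.2 108.7] op 44.9
2267 z 0.012 rect ([424.7, -185.9, 98.5, 12.9], 0.039) mean [ 424.7 -184.5] pca yaw 0.042
221 z 0.0686 rect ([539.3, 299.1, 45.8, 43.6], -1.463) mean [538.4 298.1] pca yaw -0.572
```

View pics/w8.png

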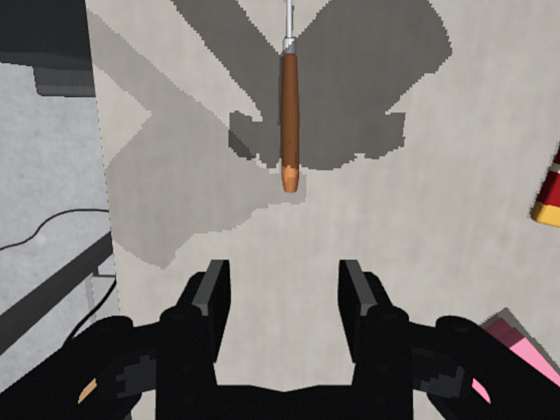

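Fork handle runs from (291,190) to the ferrule at (290,45), aligned with the gripper and clear all round.

```bash
python3 plan.py 424.7 -185.5 24 1.613
```

```text
t 25.12 pos [ 423.  -237.9  168.9] phi 1.601 tilt [ 0. -0. -1.] | turn -0.012 then shift [ 52.3   3.9 144.9] op 45.1
```

Request:
servo_tool --commands '[[[22,1.9,20],-0.012,45],[[30,2,40],0,45],[[0,0,40],0,45],[[0,0,25],0,45],[[0,0,12],0,45],[[0,0,8],0,45],[[0,0,0],0,45],[[0,0,0],0,8],[[0,0,0],0,8],[[0,0,0],0,8],[[0,0,0],0,8],[[0,0,0],0,8],[[0,0,0],0,8]]'

```text
time_s: 26.75
eef_pos: [0.4256, -0.1873, 0.025]
eef_rot: [0.001, 0.692, 0.721, 0.0]
wrist_force: [-0.7, 0.9, 6.4]
opening: 0.14
grasp_force: 59.3
```

Request:
servo_tool --commands '[[[0,0,-15],0,8],[[0,0,-40],0,8],[[0,0,-45],0.1,8],[[0,0,-25],0.106,8],[[15,-2,0],0,8],[[35,-5,0],0,8],[[45,-6.5,0],0,8],[[45,-6.5,0],0,8],[[45,-6.5,0],0,8],[[45,-6.5,0],0,8],[[45,-6.5,0],0,8],[[40,-6,0],0,8],[[25,-4,0],0,8],[[10,-1.5,0],0,8],[[0,0,0],0,8],[[0,0,0],0,8]]'

```text
time_s: 28.75
eef_pos: [0.4319, 0.1661, 0.1487]
eef_rot: [-0.0, 0.763, 0.646, -0.0]
wrist_force: [0.0, 0.3, 0.2]
opening: 0.14
grasp_force: 58.6
```

Run:
```python
from h import *
from plan import plan
plan((432.9,169.4,49),1.407)
w=snap('wrist','w9');s=snap('side','s9')
cv2.imwrite('pics/v9.png',cv2.resize(np.hstack([w['color'],s['color']])[:,:,::-1],(800,300)))
```

```text
t 28.75 pos [431.9 166.1 148.7] phi 1.405 tilt [-0.    -0.001 -1.   ] | turn -0.002 then shift [ 3.4  0.5 99.7] op 12.0
```

View pics/v9.png

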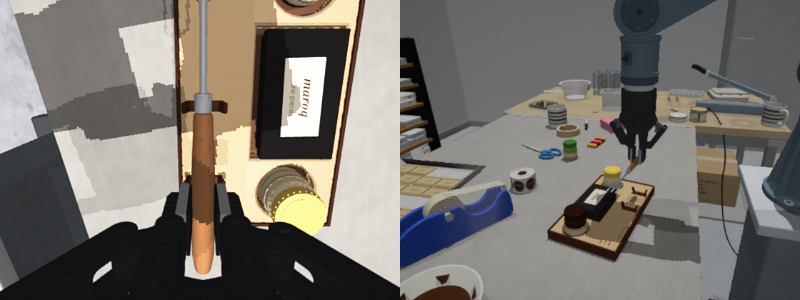

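Run:
```python
from h import *
w=load('w9');hsv=cv2.cvtColor(w['color'],cv2.COLOR_RGB2HSV)
P=fit(w,(.432,.166),.08,.115,.16,(hsv[...,1]>100)&(hsv[...,0]<22))
Q=P[P[:,2]>0]; A=np.polyfit(Q[:,1],Q[:,2],1);print('slope dz/dy',A[0].round(3), 'y range',Q[:,1].min(),Q[:,1].max())
```

```text
6674 z 0.1357 rect ([431.4, 167.1, 99.8, 13.8], -0.175) mean [432.3 172.2] pca yaw -0.165
slope dz/dy -0.015 y range 0.11767780542865731 0.21680896390622292
```

Request:
servo_tool --commands '[[[2.5,1,25],0,8],[[0,0,35],0,8],[[0,0,15],0,8],[[0,0,10],0,8],[[0,0,7],0,8],[[0,0,4],0,8],[[0,0,3],0,8],[[0,0,0],0,8],[[0,0,0],0,8]]'

```text
time_s: 29.98
eef_pos: [0.4337, 0.1692, 0.0503]
eef_rot: [0.0, 0.763, 0.646, 0.0]
wrist_force: [0.6, 0.5, 0.5]
opening: 0.144
grasp_force: 58.6
```

Request:
servo_tool --commands '[[[0,0,0.8],0,8],[[0,0,0],0,28],[[0,0,0],0,28],[[0,0,0],0,28],[[0,0,-20],0,28],[[0,0,-40],0,28],[[0,0,-60],0,28],[[0,0,-20],0,60],[[0,0,0],0,60]]'

```text
time_s: 31.1
eef_pos: [0.4347, 0.1693, 0.1909]
eef_rot: [0.001, 0.763, 0.646, 0.002]
wrist_force: [-0.7, 0.3, -0.5]
opening: 0.701
grasp_force: 0.0
```

```bash
python3 plan.py 647 -290 190 1.374
```

```text
t 31.1 pos [434.7 169.3 190.9] phi 1.406 tilt [ 0.001  0.004 -1.   ] | turn 0.032 then shift [-408.9  298.     0.9] op 59.9
```

Request:
servo_tool --commands '[[[0,0,0],0.032,60],[[-12,9,0],0,60],[[-28,20,0],0,60],[[-38,28,0],0,60],[[-38,28,0],0,60],[[-38,28,0],0,60],[[-38,28,0],0,60],[[-38,28,0],0,60],[[-38,28,0],0,60],[[-38,28,0],0,60],[[-38,28,0],0,60],[[-35,25,0],0,60],[[-20,14,0],0,60],[[-10,6,0],0,60],[[0,0,0],0,60],[[0,0,0],0,60]]'

```text
time_s: 33.1
eef_pos: [0.6453, -0.2893, 0.1887]
eef_rot: [-0.001, 0.773, 0.634, -0.0]
wrist_force: [0.1, 1.1, -0.3]
opening: 0.7
grasp_force: 0.0
```

Run:
```python
from h import *
from plan import plan
plan((647,-214,60),1.374)
w=snap('wrist','w10');P=fit(w,(.647,-.214),.07,.006,.025)
w=snap('top','t10');cv2.imwrite('pics/c10.png',cv2.resize(w['color'][180:275,115:240,::-1],None,fx=5,fy=5))
fit(w,(.5226,.2),.09,.032,.047)
```

```text
t 33.1 pos [ 645.3 -289.3  188.7] phi 1.374 tilt [ 0.001 -0.001 -1.   ] | turn 0.0 then shift [ 74.2 -13.  128.7] op 59.8
5586 z 0.0123 rect ([647.6, -214.1, 87.5, 36.7], -0.205) mean [ 648.1 -212.6] pca yaw -0.204
856 z 0.0403 rect ([523.1, 200.8, 110.4, 66.2], -0.155) mean [522.8 199.7] pca yaw -0.199
```

View pics/c10.png

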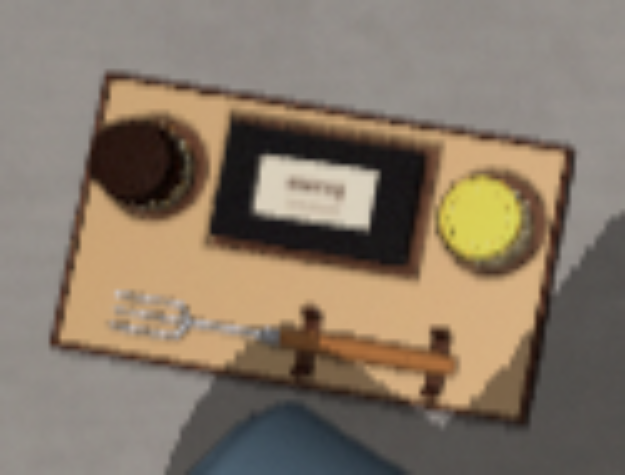

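The jars, carton and fork (in both clips, handle right) are all in place. Next is the bar.

```bash
python3 plan.py 647.6 -214.1 23 1.367
```

```text
t 33.2 pos [ 645.6 -289.2  189.3] phi 1.375 tilt [ 0. -0. -1.] | turn 0.008 then shift [ 73.9 -13.2 166.3] op 60.0
```

Request:
servo_tool --commands '[[[34,-6,25],0.008,60],[[40,-7,45],0,60],[[0,0,45],0,60],[[0,0,28],0,60],[[0,0,14],0,60],[[0,0,9],0,60],[[0,0,0],0,60],[[0,0,0],0,28],[[0,0,0],0,28],[[0,0,0],0,28],[[0,0,0],0,28],[[0,0,0],0,28],[[0,0,0],0,28]]'

```text
time_s: 34.83
eef_pos: [0.6489, -0.2158, 0.025]
eef_rot: [0.001, 0.776, 0.631, 0.001]
wrist_force: [0.0, 0.2, 6.7]
opening: 0.398
grasp_force: 60.4
```

```bash
python3 plan.py 523 200.8 150 1.407
```

```text
t 34.83 pos [ 648.9 -215.8   25. ] phi 1.366 tilt [-0.001  0.003 -1.   ] | turn -0.041 then shift [ 390.5 -192.1 -125. ] op 34.0
```

Request:
servo_tool --commands '[[[0,0,-15],0,28],[[0,0,-40],0,28],[[0,0,-45],0,28],[[0,0,-40],-0.041,28],[[14,-7,-10],0,28],[[30,-14.5,0],0,28],[[38,-19,0],0,28],[[38,-19,0],0,28],[[38,-19,0],0,28],[[38,-19,0],0,28],[[38,-19,0],0,28],[[38,-19,0],0,28],[[38,-18.5,0],0,28],[[36,-17,0],0,28],[[25,-12,0],0,28],[[13,-6,0],0,28],[[6,-3,0],0,28],[[0,0,0],0,28],[[0,0,0],0,28]]'

```text
time_s: 37.2
eef_pos: [0.5223, 0.2001, 0.1731]
eef_rot: [0.0, 0.763, 0.646, -0.0]
wrist_force: [-0.3, 0.6, -1.1]
opening: 0.399
grasp_force: 59.9
```

Run:
```python
from h import *
from plan import plan
plan((523,200.8,65),1.407)
w=snap('wrist','w11');P=fit(w,(.523,.2),.07,.14,.2,cv2.cvtColor(w['color'],cv2.COLOR_RGB2HSV)[...,1]>110)
A=np.linalg.lstsq(np.c_[P[:,:2]-P[:,:2].mean(0),np.ones(len(P))],P[:,2],rcond=None)[0];print('slopes',A.round(3))
```

```text
t 37.2 pos [522.3 200.1 173.1] phi 1.406 tilt [-0. -0. -1.] | turn -0.001 then shift [  0.8   0.6 108.1] op 34.0
9755 z 0.1604 rect ([525.6, 224.2, 41.9, 36.7], -0.163) mean [525.9 225.8] pca yaw -0.156
slopes [-0.01  -0.037  0.16 ]
```

Request:
servo_tool --commands '[[[0.8,0.6,25],0,28],[[0,0,35],0,28],[[0,0,22],0,28],[[0,0,12],0,28],[[0,0,8],0,28],[[0,0,4],0,28],[[0,0,2],0,28],[[0,0,0.8],0,28],[[0,0,0],0,28]]'

```text
time_s: 38.38
eef_pos: [0.5231, 0.2017, 0.0652]
eef_rot: [0.0, 0.763, 0.647, 0.0]
wrist_force: [-1.7, -0.7, 4.4]
opening: 0.396
grasp_force: 60.4
```

Touching down (about 5 N up). Releasing and retreating away from the camera's view.

Request:
servo_tool --commands '[[[0,0,0],0,50],[[0,0,0],0,50],[[0,0,0],0,50],[[0,0,-20],0,50],[[0,0,-45],0,50],[[0,0,-60],0,50],[[0,0,-40],0,50],[[-30,5,0],0,50],[[-40,7,0],0,50],[[-40,7,0],0,50],[[-40,7,0],0,50],[[-30,5,0],0,50],[[-10,2,0],0,50],[[0,0,0],0,50],[[0,0,0],0,50]]'

```text
time_s: 40.25
eef_pos: [0.5242, 0.0097, 0.2293]
eef_rot: [-0.0, 0.762, 0.647, 0.0]
wrist_force: [0.3, -0.1, -0.7]
opening: 0.584
grasp_force: 0.0
```

Run:
```python
from h import *
w=snap('wrist','w12');t=snap('top','t12')
cv2.imwrite('pics/v12.png',np.hstack([cv2.resize(t['color'][180:275,115:240],(400,304)),cv2.resize(w['color'],(400,304))])[:,:,::-1])
S=cv2.cvtColor(w['color'],cv2.COLOR_RGB2HSV)
for n,c in(('w',w),('t',t)):
    h=cv2.cvtColor(c['color'],cv2.COLOR_RGB2HSV)
    print(n)
    for nm,f in(('bar',lambda:fit(c,(.523,.2),.07,.045,.06)),
      ('handle',lambda:fit(c,(.433,.169),.07,.031,.05,(h[...,1]>100)&(h[...,0]<22)&(h[...,2]>110))),
      ('white',lambda:fit(c,(.507,.103),.04,.06,.08)),('dark',lambda:fit(c,(.538,.297),.04,.06,.08))):
        try: print(nm,end=' ');f()
        except Exception as e: print(e)
print('pist');fit(t,(.697,-.068),.04,.055,.07);print('roll');fit(t,(.7539,.16),.06,.04,.055);fit(load('top0'),(.7539,.16),.06,.04,.055)
```

```text
w
bar attempt to get argmax of an empty sequence
handle attempt to get argmax of an empty sequence
white 3250 z 0.0684 rect ([506.0, 104.5, 44.6, 44.6], -0.252) mean [506.1 104.7] pca yaw 0.795
dark attempt to get argmax of an empty sequence
t
bar 311 z 0.0528 rect ([524.6, 213.1, 69.8, 36.7], -0.169) mean [524.7 213.3] pca yaw -0.14
handle attempt to get argmax of an empty sequence
white 209 z 0.0683 rect ([505.4, 105.4, 44.9, 42.1], -1.498) mean [506.  104.7] pca yaw -1.077
dark 214 z 0.0689 rect ([539.2, 298.6, 44.4, 42.9], -1.533) mean [538.7 298.6] pca yaw -1.097
pist
195 z 0.0623 rect ([697.3, -68.2, 43.8, 42.4], 1.562) mean [697.6 -68.1] pca yaw 1.256
roll
363 z 0.0462 rect ([756.6, 146.8, 67.0, 63.8], 1.142) mean [755.6 147.5] pca yaw -1.286
369 z 0.0458 rect ([754.1, 146.1, 66.3, 65.7], -0.002) mean [755.7 146.3] pca yaw -1.154
```

View pics/v12.png

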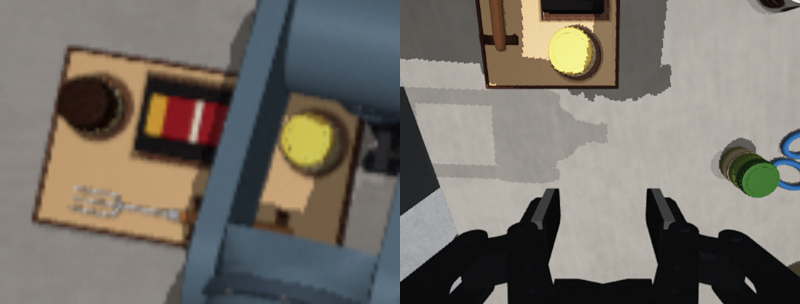

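The left half (top view) shows the bar flat on the carton, partly hidden by the arm. The right half shows the white jar down at (572,50). I'll swing the arm farther right for a clear check.

Request:
servo_tool --commands '[[[-30,5,0],0,50],[[-45,7,0],0,50],[[-45,7,0],0,50],[[-45,7,0],0,50],[[-45,7,0],0,50],[[-30,5,0],0,50],[[-10,2,0],0,50],[[0,0,0],0,50],[[0,0,0],0,50]]'

```text
time_s: 41.48
eef_pos: [0.5231, -0.2429, 0.2293]
eef_rot: [-0.0, 0.762, 0.647, 0.0]
wrist_force: [0.2, -0.1, 0.0]
opening: 0.582
grasp_force: 0.0
```

Run:
```python
from h import *
t=snap('top','t13');h=cv2.cvtColor(t['color'],cv2.COLOR_RGB2HSV);s=snap('side','s13')
print('bar');fit(t,(.523,.2),.07,.046,.06)
print('handle');P=fit(t,(.433,.169),.07,.028,.05);print(np.percentile(P[:,2],[10,90]))
C=cloud(s);m=(np.hypot(C[...,0]-.433,C[...,1]-.169)<.03)&(C[...,2]>.026);print('side handle z',np.percentile(C[m][:,2],[50,90,99]).round(4))
cv2.imwrite('pics/v13.png',np.hstack([cv2.resize(t['color'][185:270,115:240],(400,300)),cv2.resize(s['color'][225:360,190:370],(400,300))])[:,:,::-1])
```

```text
bar
365 z 0.0529 rect ([522.6, 203.4, 87.4, 36.8], -0.154) mean [522.5 203.8] pca yaw -0.188
handle
133 z 0.0378 rect ([432.2, 161.7, 78.9, 13.5], -0.162) mean [432.1 160.8] pca yaw -0.172
[0.03272452 0.04262108]
side handle z [0.0366 0.0381 0.0387]
```

View pics/v13.png

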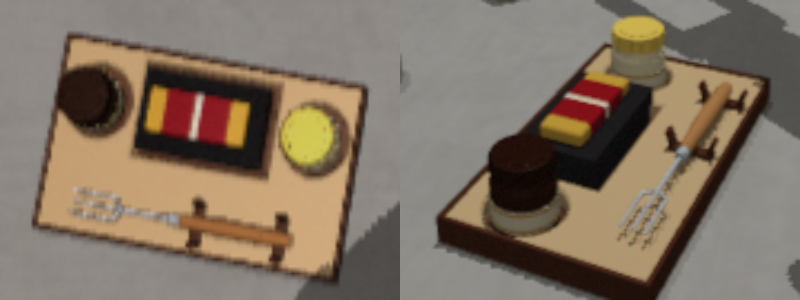

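All in place: bar centred and flat, handle top at 38 mm (seated), lids at about 68.5 mm (nest floor).

```bash
python3 -c "
from bench import ctrl
print(ctrl.hand_in())"
```

```text
the job is handed in; nothing more can be done
None
```

I packed the gift set and handed it in at about 41 s on the robot's clock; the hand-in returned no verdict, but my last measurements put all five items within the limits, and the pistachio jar and sticker roll had not moved.

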